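# Change over the spice grinder's cups and put the spare away

## Robot

A 6-joint arm with a two-finger parallel gripper is mounted at the origin on a cart in front of the work surface, level with it; the furniture and walls round the work are solid. World frame = base frame: x ahead of the robot, y to its left, z up, the work surface at z = 0. Lengths are in m, angles in rad, forces in N, time in s.
With the tool pointing down it reaches from about 0.35 to 0.85 m from the base axis. Payload 8.1 kg.
Tool frame: the origin (TCP) lies at the very end of the fingers, on their centre line; the grasp point (between the pads) lies 19 mm behind it; z points along the fingers, y is the line along which they close (so a half turn about z gives the same grasp; the last joint's range is limited). The gripper opens to 93 mm and grips with 3 to 60 N. Pads are 15 mm wide; open, the fingers measure 128 mm over their backs; the gripper's body (75 mm by 188 mm) begins 65 mm behind the grasp point.
Start: joints at [-1.264, 0.13, 1.488, -0, 1.523, -0.085], TCP at [0.229, -0.555, 0.219] pointing down, gripper open.
Joint ranges: [-2.96, 2.96], [-0.89, 2.26], [0.02, 2.5], [-1.34, 4.48], [0, 2.73], [-2.66, 2.66]. Speed limits (rad/s): [2.39, 2.39, 2.79, 3.14, 3.14, 3.14].

## Interface

Orientations are given as a rotation vector (axis times angle).
In Python, from plant import robot gives the robot as it stands.
- The arm moves only by the tool play_rows, never from a script. Its argument "deltas" is one flat list of numbers, 5 for each row, row after row: the shift along the tool's x, y, z in mm, then the turn about the tool's z in degrees, then the finger opening in mm, from 0 to 93. A call has 1 to 10 rows; each row shifts and turns the commanded pose from where the row before left it, along the tool's axes as they then stand; what a row does not reach is not made up. A row lasts 1/12 s, in which the tool goes at most 41.7 mm and 7.16 degrees, less where a joint would pass 70% of its speed; a pose out of reach is approached as far as the arm can. A call with a gripper value outside its range is refused whole. The fingers move at their own pace and stop on an object; "newtons" is the grip in N (left out, the last holds). Time passes only in rows, so rows that do not move let the fingers close. It gives the time, the measured TCP pose, the force, the opening and the grip force at its end, in the units of the state.
- robot.read_state(): the state, without advancing time (a new reading comes with each control period).
- robot.read_camera(name): name is "scene" or "top"; returns a dict with "pixels" (384x512x3 uint8, blue, green, red), "mtx" (3x3 intrinsics, pixels), "D" ([k1, k2, p1, p2, k3] as OpenCV has them; the pictures are not rectified), "eye" and "rotation" of the camera in the world. Camera axes: x right, y up, looking along -z (the intrinsics and any distortion apply to the point x, -y, -z); pixel columns grow to the right and rows downward; lengths in m; the calibration is good to about 2 mm. A picture is of the moment at which its call begins. There is no depth.
- robot.close_job(): hands the job in; it is judged then, once.
The state is a dict: "t": time; "q": joint angles; "dq": joint speeds; "joint_torque": joint torques, N m; "tool_pos": TCP position; "orientation": TCP orientation; "force": force on the tool from outside, world axes, zero at the start; "wrist_torque": the same for the moment, N m; "opening": finger opening in m; "gripper_force": force on a finger pad.
Only numpy, scipy, OpenCV 4.12 (cv2) and the standard library are available. Lean on these libraries where they do the work, as an engineer would, in place of code of your own. Each camera call takes 0.05 s, during which the arm holds its last target. There are 200 camera calls.

## Task

Change the spice grinder over from its tall cup to its short cup: the short cup goes onto the grinder's motor base, covered by the clear lid, and the tall cup goes away into the well of the bamboo stand, covered by the wooden storage cap. Everything must end upright and fully home; park things on the free worktop on the way, and leave the three spice jars standing where they are.

Things in the scene. Friction and masses are not known exactly. Their poses are not given: they have to be found in the camera images.
- cup_tall: Open steel grinder cup, the taller one (two-winged blade inside), 96 mm tall, outside diameter 62 mm, inside 52 mm (wall 5 mm), on a black foot ring 48 mm wide, 17 mm high; grip its plain cylinder, 20 to 96 mm above the underside. About 200 g. Origin: centre of the foot's underside, z up. Starts on the grinder under the clear lid.
- cup_short: Open steel grinder cup, the lower one (four-winged blade inside), 62 mm tall, outside diameter 62 mm, inside 52 mm (wall 5 mm), on a black foot ring 48 mm wide, 17 mm high; grip its plain cylinder, 20 to 62 mm above the underside. About 160 g. Origin: centre of the foot's underside, z up. Starts in the stand's well under the storage cap.
- clear_lid: Clear plastic working lid with black top and black plug, 60 mm tall. Rim 61 mm wide, 14 to 20 mm above origin; above it a dome to grip, 47 mm wide at 22 mm, 43 mm at 54 mm. Below the rim a tapered plug 14 mm deep, 32 mm wide at its bottom, 49 mm at the top. Fits either cup; home when the rim lies on the cup's edge; held by weight only. Origin: centre of plug's underside, z up. 90 g.
- storage_cap: Pale wooden storage cap, 46 mm tall. Rim disc 61 mm wide, 14 to 22 mm above origin; on it a round knob to grip, 22 mm wide, 22 to 46 mm. Below the rim a tapered plug 14 mm deep, 32 mm wide at its bottom, 49 mm at the top. Fits either cup; home when the rim lies on the cup's edge; held by weight only. Origin: centre of plug's underside, z up. 60 g.
- grinder_seat (a point): Centre of the socket floor on the fixed grinder base (round, black with steel bands, 112 mm wide at the foot), 52 mm above the worktop. Socket 54 mm wide, flaring to 72 mm at its mouth 17 mm above the floor; top ring 88 mm wide. A cup is home, at any yaw, when its underside rests here; the 9 mm high drive dog in the middle goes inside its foot ring. z up.
- stand_seat (a point): Centre of the floor of the round well in the fixed bamboo stand (block 100 x 136 mm, 31 mm tall, a small brush in a groove at its +y end; the well lies 18 mm from the block's middle towards -y). Floor 14 mm above the worktop; well 54 mm wide, funnelled mouth, 17 mm deep. A cup is home, at any yaw, when its underside rests here. z up.
- spice_jar_a: Spice jar, glass with a green cap and orange-brown label bands, 46 mm in diameter, 106 mm tall, loose. A bystander. Origin: centre of the underside.
- spice_jar_b: Spice jar, glass with a green cap and dark green label bands, 46 mm in diameter, 106 mm tall, loose. A bystander. Origin: centre of the underside.
- spice_jar_c: Spice jar, glass with a green cap and red label bands, 46 mm in diameter, 106 mm tall, loose. A bystander. Origin: centre of the underside.

How it is judged:
By the outcome, as a careful person would: the job done as asked, in the order asked, and still so for the second after the job is handed in, with the robot touching nothing.
It also fails if it takes over 136 s, if anything falls off the work surface, if the arm or the gripper's body presses on something with over 40 N, if the wrist force passes 120 N, or if a joint passes its speed limit or range.

## Working session

There is one attempt and no reset: what is moved stays moved. The work goes in short steps, Python scripts to look and compute and a tool call to move; the robot and the scene stay as the last step left them, time stands still between calls to the robot, and variables do not carry over. Pictures are saved under pics/ and viewed, at most 14 in all, crops included, and the job is handed in when it is done.

Besides the shell and the picture viewer there is one more tool, called after "Request:" as a command line: name --argument value ..., lists and objects as JSON in quotes. play_rows: Moves the arm, as the interface text tells. Its arguments: {"type":"object","properties":{"deltas":{"type":"array"},"newtons":{"type":"number"}},"required":["deltas"]}

```bash
mkdir -p pics; ls; cat > h.py <<'E'
import numpy as np, cv2
from plant import robot
def snap(name,fn=None,crop=None,scale=1):
    c=robot.read_camera(name)
    im=np.array(c["pixels"])
    if fn:
        o=im if crop is None else im[crop[1]:crop[3],crop[0]:crop[2]]
        cv2.imwrite("pics/"+fn,cv2.resize(o,None,fx=scale,fy=scale,interpolation=cv2.INTER_CUBIC))
    return c
def proj(c,P):
    R=np.array(c["rotation"]);p=(np.atleast_2d(P)-np.array(c["eye"]))@R
    p=p*[1,-1,-1]
    return cv2.projectPoints(p.reshape(-1,1,3),np.zeros(3),np.zeros(3),np.array(c["mtx"]),np.array(c["D"]))[0].reshape(-1,2)
def ray(c,uv,z):
    u=cv2.undistortPoints(np.array(uv,float).reshape(-1,1,2),np.array(c["mtx"]),np.array(c["D"])).reshape(-1,2)
    d=np.c_[u[:,0],-u[:,1],-np.ones(len(u))]@np.array(c["rotation"]).T
    e=np.array(c["eye"]);return e+d*((z-e[2])/d[:,2])[:,None]
E
python3 - <<'E'
from h import *
for n in("scene","top"):
    c=snap(n,n+"0.png",scale=1.5); print(n,c["eye"],np.round(c["rotation"],3).tolist(),c["mtx"],c["D"])
print(robot.read_state())
E
```

```text
pics
scene [-0.05978958  0.7223754   0.84233297] [0.401, -1.051, -2.19] [[459.69107756   0.         254.94242108]
 [  0.         459.69107756 192.71216694]
 [  0.           0.           1.        ]] [-0.17524058  0.          0.          0.          0.        ]
top [0.43887294 0.05457208 1.35367627] [0.07, -0.074, -1.557] [[432.27491143   0.         260.79056983]
 [  0.         432.27491143 193.244153  ]
 [  0.           0.           1.        ]] [-0.16318863  0.          0.          0.          0.        ]
{'t': 0.1, 'q': array([-1.26437860e+00,  1.31076232e-01,  1.48915977e+00,  1.43800076e-05,
        1.52299100e+00, -8.53963618e-02]), 'dq': array([-6.21144847e-05, -2.51356223e-03, -3.09550573e-03, -2.31723882e-03,
        1.12387872e-03,  7.59443262e-04]), 'joint_torque': array([ 2.73825863e-03, -5.61344182e+01, -4.93095338e+01,  7.71882338e-02,
        2.93158286e-02, -9.64073843e-05]), 'tool_pos': array([ 0.2289943 , -0.55403633,  0.21770379]), 'orientation': array([-3.07990408e+00, -6.11213255e-01,  2.60569871e-04]), 'force': array([ 0.43965968, -0.56071208, -0.15256556]), 'wrist_torque': array([ 0.03952498,  0.01075151, -0.01553976]), 'gripper_force': 0.0, 'opening': 0.09304142669455438}
```

View pics/scene0.png

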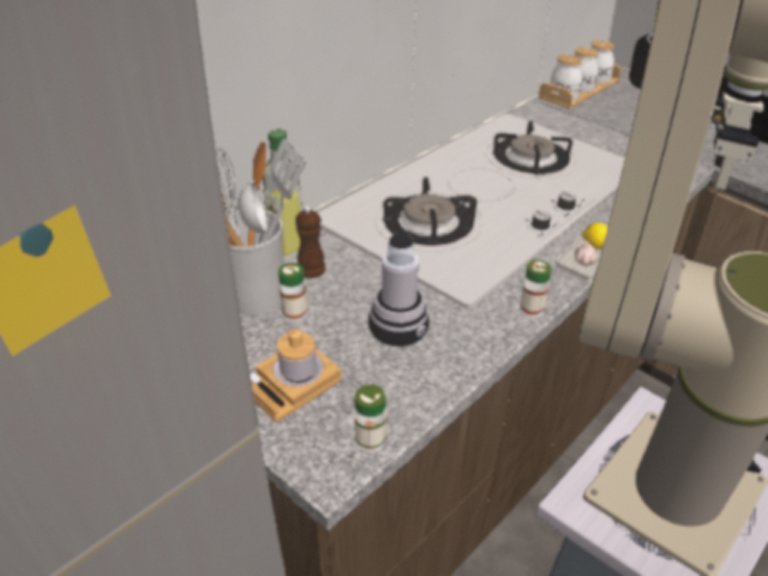

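View pics/top0.png

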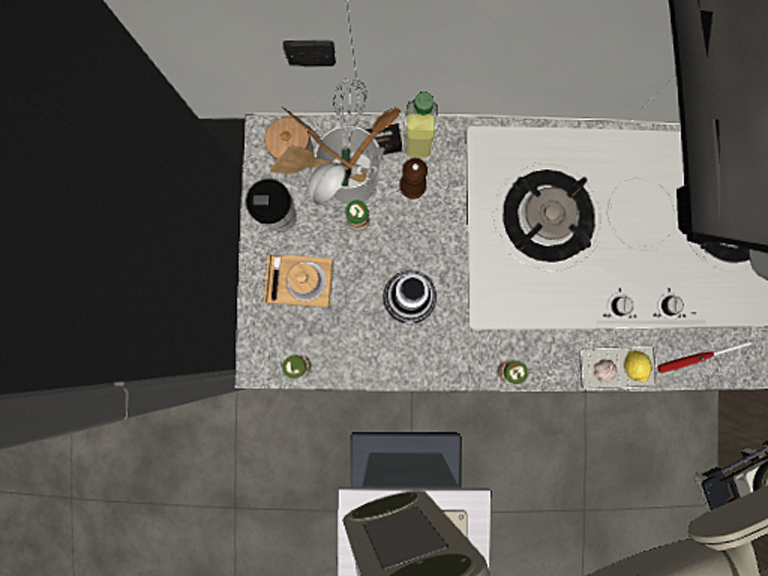

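The scene view shows the grinder at about (400,300), the stand with short cup at (297,360), and jars at (292,290), (370,415) and (536,287). The top view (×1.5) shows the lid top at (411,290), the cap knob at (303,279), and jars at (357,213), (294,366) and (515,371). The rotation is a rotation vector, so I'll fix the helper and zoom in.

```bash
sed -i 's/R=np.array(c\["rotation"\]);/R=cv2.Rodrigues(np.array(c["rotation"]))[0];/; s/@np.array(c\["rotation"\]).T/@cv2.Rodrigues(np.array(c["rotation"]))[0].T/' h.py
python3 - <<'E'
from h import *
c=snap("top","top1.png",crop=(160,120,360,270),scale=4)
s=snap("scene","scene1.png",crop=(150,140,300,280),scale=4)
g=lambda u,v,z:print(np.round(ray(c,[[u/1.5,v/1.5]],z)[0],4))
g(411,290,.194);g(303,279,.108)
for u,v in((357,213),(294,366),(515,371)):g(u,v,.106)
g(237,388,0);g(470,388,0);g(245,115,0)
E
```

```text
[0.546  0.0166 0.194 ]
[0.5727 0.2231 0.108 ]
[0.7043 0.1208 0.106 ]
[0.4046 0.237  0.106 ]
[ 0.3998 -0.1886  0.106 ]
[0.3534 0.372  0.    ]
[ 0.3606 -0.1148  0.    ]
[0.9452 0.3774 0.    ]
```

View pics/top1.png

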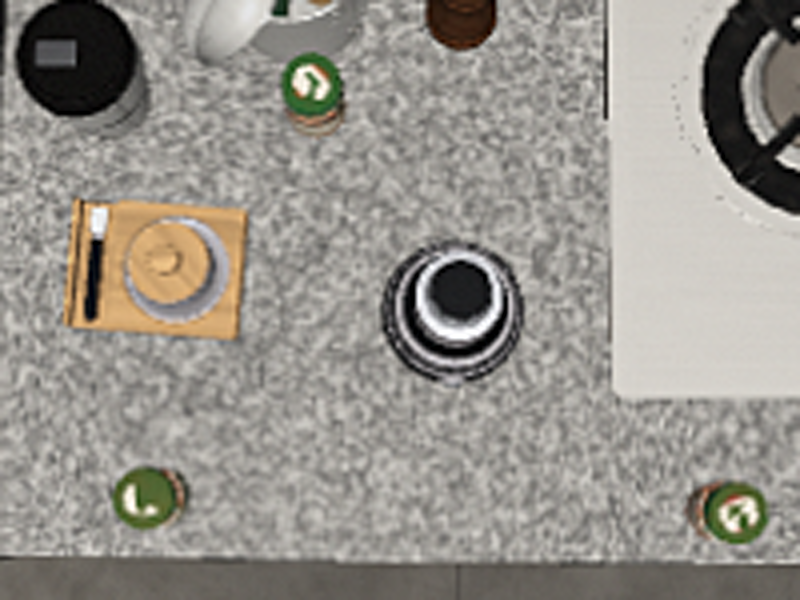

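View pics/scene1.png

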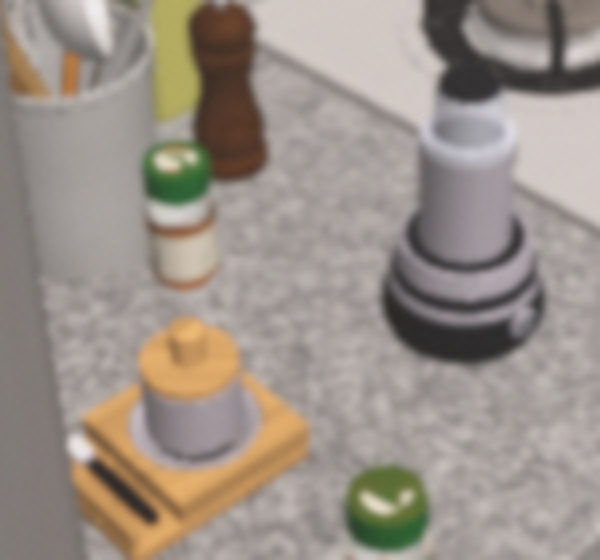

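Top crop: lid's black top at (460,290), cup rim/lid rim ring at (461,298), cap rim at (168,262), grinder foot centre at (453,311). Scene crop: lid top at (471,80), cap knob at (188,328).

```bash
python3 - <<'E'
from h import *
from scipy.optimize import least_squares
c=robot.read_camera("top");s=robot.read_camera("scene")
T=lambda u,v:[(u+.5)/4-.5+160,(v+.5)/4-.5+120]
S=lambda u,v:[(u+.5)/4-.5+150,(v+.5)/4-.5+140]
g=lambda n,cam,uv,z:print(n,np.round(ray(cam,[uv],z)[0]*1000,1))
g("lidtop T",c,T(460,290),.194);g("rim T",c,T(461,298),.154);g("top ring? base T",c,T(453,311),.03)
g("lidtop S",s,S(471,80),.194);
g("caprim T",c,T(168,262),.084);g("knob T",c,T(166,261),.108)
g("knob S",s,S(188,328),.108);g("caprim S",s,S(190,358),.084)
for u,v in((312,85),(149,497),(737,513)):g("jar",c,T(u,v),.106)
g("stand corners",c,T(246,211),.031);g("",c,T(234,338),.031);g("",c,T(72,200),.031);g("",c,T(64,326),.031)
# overlay circles
def circ(im,cam,x,y,z,r,col,k,off):
    a=np.linspace(0,2*np.pi,80);P=np.c_[x+r*np.cos(a),y+r*np.sin(a),0*a+z]
    p=((proj(cam,P)-off+.5)*k-.5);cv2.polylines(im,[np.round(p*16).astype(int)],True,col,1,cv2.LINE_AA,4)
out=[]
for cam,cr in((c,(160,120,360,270)),(s,(150,140,300,280))):
    im=np.array(cam["pixels"])[cr[1]:cr[3],cr[0]:cr[2]];im=cv2.resize(im,None,fx=4,fy=4,interpolation=cv2.INTER_CUBIC)
    o=np.array(cr[:2])
    for z,r in((.194,.0205),(.154,.0305),(.0,.056),(.069,.044)):circ(im,cam,.546,.0155,z,r,(0,0,255),4,o)
    for z,r in((.108,.011),(.084,.0305)):circ(im,cam,.573,.2225,z,r,(255,0,0),4,o)
    out.append(im[:600])
h=min(i.shape[0] for i in out)
cv2.imwrite("pics/ov.png",np.vstack([out[0][180:420,:600],out[1][60:420,:600]]))
E
```

```text
lidtop T [549.3  14.9 194. ]
rim T [547.5  12.8 154. ]
top ring? base T [548.6  14.5  30. ]
lidtop S [548.8  15.7 194. ]
caprim T [577.9 227.5  84. ]
knob T [576.  225.7 108. ]
knob S [579.5 228.  108. ]
caprim S [579.6 228.6  84. ]
jar [707.6 121.9 106. ]
jar [405.  234.4 106. ]
jar [ 398.2 -190.2  106. ]
stand corners [624.1 175.2  31. ]
 [525.7 182.4  31. ]
 [631.3 311.1  31. ]
 [533.1 314.3  31. ]
```

View pics/ov.png

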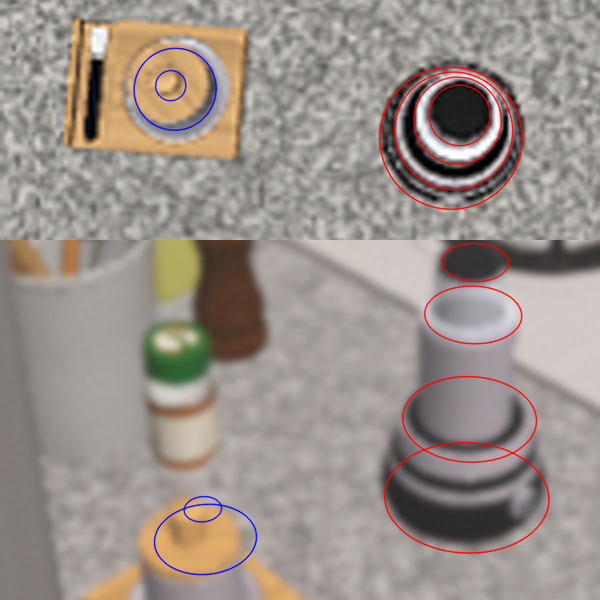

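Both cameras agree: grinder axis (548.5,14.8), stand well (578,227.5), and jars at (707,122), (405,234) and (398,−190). I'll turn the tool so that its x=+X, y=−Y, z=−Z, then travel above everything.

Request:
play_rows --deltas '[0,0,0,5.6,93,0,0,0,5.6,93,0,0,0,5.6,93,0,0,0,5.65,93,16,-28,0,0,93,16,-28,0,0,93,16,-28,0,0,93,16,-28,0,0,93,16,-28,0,0,93,16,-28,0,0,93]' --newtons 15

```text
t: 1.13
tool_pos: [0.3256, -0.3852, 0.2186]
orientation: [3.141, -0.001, 0.0]
force: [0.1, 0.2, 0.1]
opening: 0.0931
gripper_force: 0.0
```

Request:
play_rows --deltas '[16,-28,0,0,93,16,-28,0,0,93,16,-28,0,0,93,16,-28,0,0,93,16,-28,0,0,93,16,-28,0,0,93,16,-28,0,0,93,16,-28,0,0,93,16,-28,0,0,93,0,0,0,0,93]'

```text
t: 1.97
tool_pos: [0.471, -0.1301, 0.2187]
orientation: [-3.14, -0.006, -0.002]
force: [-0.7, 0.6, 0.6]
opening: 0.0929
gripper_force: 0.0
```

Request:
play_rows --deltas '[15.5,-29,0,0,93,15.5,-29,0,0,93,15.5,-29,0,0,93,15.5,-29,0,0,93,15.5,-29,0,0,93,0,0,15,0,93,0,0,18,0,93,0,0,18,0,93,0,0,8,0,93,0,0,0,0,93]'

```text
t: 2.8
tool_pos: [0.5449, 0.0102, 0.1571]
orientation: [-3.141, 0.0, 0.007]
force: [-0.2, -0.5, -0.0]
opening: 0.093
gripper_force: 0.0
```

```bash
python3 - <<'E'
from h import *
c=robot.read_camera("top");s=robot.read_camera("scene")
a=np.array(c["pixels"])[150:250,220:320];b=np.array(s["pixels"])[130:230,210:310]
cv2.imwrite("pics/l1.png",cv2.resize(np.hstack([a,b]),None,fx=4,fy=4,interpolation=cv2.INTER_CUBIC))
E
```

```text
(no output)
```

View pics/l1.png

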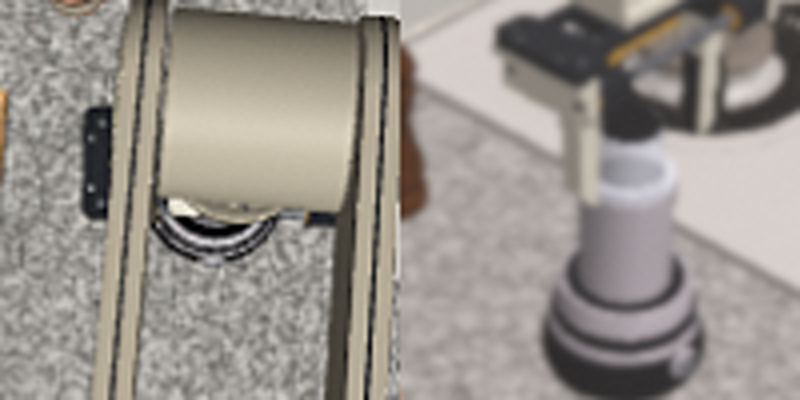

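The scene view shows the fingers straddling the lid dome, left finger at (585,150) and right at (708,90). The top view is hidden by the arm. I'll apply a small correction and close.

Request:
play_rows --deltas '[3.5,-4.5,-3,0,93,0,0,0,0,93,0,0,0,0,40,0,0,0,0,40,0,0,0,0,40,0,0,0,0,40,0,0,0,0,40,0,0,0,0,40,0,0,0,0,40]' --newtons 12

```text
t: 3.65
tool_pos: [0.5501, 0.015, 0.1625]
orientation: [-3.142, 0.0, 0.0]
force: [0.8, -0.2, -0.4]
opening: 0.0507
gripper_force: 0.0
```

Request:
play_rows --deltas '[0,0,0,0,35,0,0,0,0,35,0,0,0,0,35,0,0,0,0,35,0,0,-5,0,35,0,0,-10,0,35,0,0,-10,0,35,0,0,0,0,35]'

```text
t: 4.32
tool_pos: [0.5518, 0.0149, 0.1911]
orientation: [3.141, -0.0, 0.007]
force: [0.3, 0.2, -0.6]
opening: 0.045
gripper_force: 12.0
```

Request:
play_rows --deltas '[-15,0,-3,0,35,-30,-1,0,0,35,-30,-2,0,0,35,-27,-2,0,0,35,-10,0,10,0,35,0,0,30,0,35,0,0,35,0,35,0,0,35,0,35,0,0,25,0,35,0,0,0,0,35]'

```text
t: 5.15
tool_pos: [0.4339, 0.0203, 0.0506]
orientation: [-3.141, 0.0, 0.013]
force: [-1.1, -0.4, -1.4]
opening: 0.0448
gripper_force: 11.9
```

Request:
play_rows --deltas '[0,0,0,0,35,0,0,10,0,35,0,0,7,0,35,0,0,3,0,35,0,0,0,0,35,0,0,0,0,35]'

```text
t: 5.65
tool_pos: [0.4385, 0.02, 0.0361]
orientation: [3.142, -0.0, 0.001]
force: [0.1, 0.1, -0.7]
opening: 0.045
gripper_force: 11.9
```

Request:
play_rows --deltas '[0,0,4,0,35,0,0,3,0,35,0,0,0,0,35,0,0,0,0,35]'

```text
t: 5.98
tool_pos: [0.438, 0.02, 0.0285]
orientation: [-3.142, 0.0, 0.0]
force: [-0.5, 0.8, -1.5]
opening: 0.0449
gripper_force: 11.9
```

Request:
play_rows --deltas '[0,0,0.5,0,35,0,0,0,0,35,0,0,0,0,93,0,0,0,0,93,0,0,0,0,93,0,0,0,0,93,0,0,0,0,93,0,0,0,0,93,0,0,0,0,93,0,0,0,0,93]'

```text
t: 6.82
tool_pos: [0.4382, 0.02, 0.0281]
orientation: [-3.142, 0.0, 0.0]
force: [-0.1, -0.2, -0.7]
opening: 0.0912
gripper_force: 0.0
```

Request:
play_rows --deltas '[0,0,-20,0,93,0,0,-35,0,93,0,0,-35,0,93,0,0,-35,0,93,0,0,-25,0,93,10,0,-2,0,93,30,2,0,0,93,30,2,0,0,93,30,1,0,0,93,11,0,0,0,93]'

```text
t: 7.65
tool_pos: [0.5519, 0.0146, 0.1799]
orientation: [3.141, -0.001, 0.002]
force: [0.4, -0.5, -0.9]
opening: 0.0934
gripper_force: 0.0
```

Request:
play_rows --deltas '[0,0,0,0,93,0,0,10,0,93,0,0,25,0,93,0,0,25,0,93,0,0,20,0,93,0,0,5,0,93,0,0,0,0,50,0,0,0,0,50,0,0,0,0,50,0,0,0,0,50]' --newtons 18

```text
t: 8.48
tool_pos: [0.5503, 0.0149, 0.0971]
orientation: [3.141, -0.0, 0.005]
force: [0.4, 0.3, -0.0]
opening: 0.0708
gripper_force: 0.0
```

Request:
play_rows --deltas '[0,0,0,0,50,0,0,0,0,50,0,0,0,0,50,0,0,0,0,50]'

```text
t: 8.82
tool_pos: [0.5501, 0.0148, 0.0965]
orientation: [3.141, -0.0, 0.003]
force: [-0.5, -0.1, 6.8]
opening: 0.0621
gripper_force: 18.0
```

Request:
play_rows --deltas '[0,0,-5,0,50,0,0,-15,0,50,0,0,-20,0,50,0,0,-10,0,50,-10,-10,0,0,50,-25,-25,0,0,50,-25,-25,0,0,50,-25,-25,0,0,50,-20,-20,0,0,50,-5,-5,0,0,50]'

```text
t: 9.65
tool_pos: [0.4363, 0.1273, 0.1447]
orientation: [-3.141, -0.003, 0.003]
force: [0.1, -0.7, -1.7]
opening: 0.0621
gripper_force: 18.0
```

Request:
play_rows --deltas '[0,0,0,0,50,0,0,10,0,50,0,0,25,0,50,0,0,25,0,50,0,0,20,0,50,0,0,10,0,50,0,0,4,0,50,0,0,0,0,50,0,0,0,0,50]'

```text
t: 10.4
tool_pos: [0.4401, 0.1247, 0.0518]
orientation: [-3.142, 0.001, -0.001]
force: [-0.4, -0.6, -0.5]
opening: 0.0621
gripper_force: 18.0
```

Underside about 7 mm up; lower it to contact and release.

Request:
play_rows --deltas '[0,0,4,0,50,0,0,3,0,50,0,0,1,0,50,0,0,0,0,50,0,0,0,0,50]'

```text
t: 10.82
tool_pos: [0.4402, 0.125, 0.0444]
orientation: [-3.142, -0.0, -0.003]
force: [-1.9, -1.5, 5.3]
opening: 0.0618
gripper_force: 18.0
```

Request:
play_rows --deltas '[0,0,0,0,93,0,0,0,0,93,0,0,0,0,93,0,0,0,0,93,0,0,0,0,93,0,0,-10,0,93,0,0,-30,0,93,0,0,-35,0,93,0,0,-25,0,93,0,0,0,0,93]'

```text
t: 11.65
tool_pos: [0.4429, 0.1256, 0.1502]
orientation: [-3.14, -0.0, -0.016]
force: [0.4, 0.2, 1.0]
opening: 0.0929
gripper_force: 0.0
```

Request:
play_rows --deltas '[13,-10,0,0,93,28,-20,0,0,93,28,-21,0,0,93,28,-21,0,0,93,28,-20,0,0,93,13,-10,0,0,60,0,0,0,0,60,0,0,0,0,60,0,0,0,0,60]'

```text
t: 12.4
tool_pos: [0.5764, 0.2265, 0.1429]
orientation: [3.141, 0.0, -0.002]
force: [-0.6, -0.4, 1.0]
opening: 0.071
gripper_force: 0.0
```

```bash
python3 - <<'E'
from h import *
c=robot.read_camera("top");s=robot.read_camera("scene")
a=np.array(c["pixels"])[150:270,160:320];b=np.array(s["pixels"])[150:270,150:310]
cv2.imwrite("pics/l2.png",cv2.resize(np.vstack([a,b]),None,fx=2.5,fy=2.5,interpolation=cv2.INTER_CUBIC))
E
```

```text
(no output)
```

View pics/l2.png

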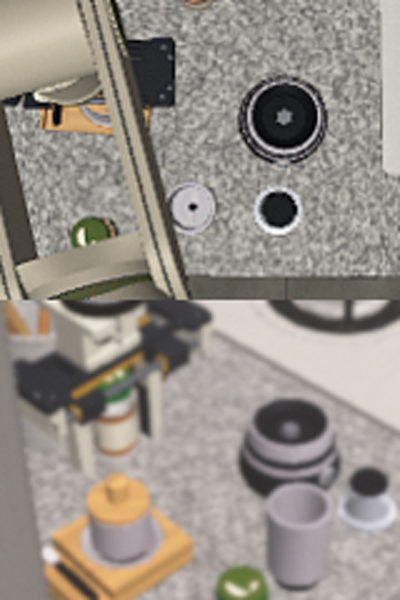

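Everything stands upright: tall cup at (193,205), lid at (278,210), empty grinder at (284,117) in the top half. The gripper is over the cap, so I'll descend on the knob.

Request:
play_rows --deltas '[1,-1,10,0,50,0,0,15,0,45,0,0,15,0,45,0,0,10,0,45,0,0,3,0,45,0,0,0,0,45,0,0,0,0,45]' --newtons 12

```text
t: 13.08
tool_pos: [0.5782, 0.2279, 0.0905]
orientation: [-3.141, 0.0, -0.0]
force: [0.6, -0.4, 0.5]
opening: 0.0448
gripper_force: 0.0
```

```bash
python3 - <<'E'
from h import *
c=robot.read_camera("top")
print(ray(c,[[(284+.5)/2.5-.5+160,(118+.5)/2.5-.5+150]],.06))
E
```

```text
[[0.54759001 0.01416281 0.06      ]]
```

Request:
play_rows --deltas '[0,0,2,0,45,0,0,0,0,10,0,0,0,0,10,0,0,0,0,10,0,0,0,0,10,0,0,0,0,10,0,0,0,0,10]'

```text
t: 13.72
tool_pos: [0.5783, 0.228, 0.0884]
orientation: [-3.141, -0.0, -0.001]
force: [-1.3, 0.4, 0.5]
opening: 0.0214
gripper_force: 12.0
```

Request:
play_rows --deltas '[0,0,-5,0,10,0,0,-15,0,10,0,0,-25,0,10,0,0,-25,0,10,-4,10,-2,0,10,-10,27,0,0,10,-12,32,0,0,10,-12,32,0,0,10,-12,32,0,0,10,-12,32,0,0,10]'

```text
t: 14.55
tool_pos: [0.515, 0.0615, 0.1598]
orientation: [3.141, 0.001, -0.0]
force: [-0.1, -0.4, -1.1]
opening: 0.0216
gripper_force: 12.0
```

Request:
play_rows --deltas '[-12,32,0,0,10,-12,32,0,0,10,-12,32,0,0,10,-12,32,0,0,10,-6,19,0,0,10,-2,6,0,0,10,0,0,0,0,10,0,0,10,0,10,0,0,30,0,10,0,0,30,0,10]'

```text
t: 15.38
tool_pos: [0.4619, -0.0891, 0.0902]
orientation: [3.141, 0.002, 0.006]
force: [0.1, 0.5, -1.5]
opening: 0.0211
gripper_force: 12.0
```

Request:
play_rows --deltas '[0,0,30,0,10,0,0,20,0,10,0,0,5,0,10,0,0,0,0,10,0,0,0,0,10]'

```text
t: 15.8
tool_pos: [0.4606, -0.0893, 0.0356]
orientation: [-3.141, -0.002, -0.0]
force: [0.2, -0.4, -0.5]
opening: 0.0214
gripper_force: 12.0
```

Request:
play_rows --deltas '[0,0,5,0,10,0,0,3,0,10,0,0,1,0,10,0,0,0,0,10,0,0,0,0,10]'

```text
t: 16.22
tool_pos: [0.4606, -0.0902, 0.0267]
orientation: [3.141, -0.0, 0.002]
force: [-0.4, 0.0, 1.0]
opening: 0.0213
gripper_force: 12.0
```

Request:
play_rows --deltas '[0,0,0.3,0,10,0,0,0,0,50,0,0,0,0,50,0,0,0,0,50,0,0,0,0,50,0,0,-10,0,50,0,0,-30,0,50,0,0,-40,0,93,0,0,-30,0,93,4,-10,0,0,93]'

```text
t: 17.05
tool_pos: [0.4681, -0.0822, 0.144]
orientation: [3.138, -0.002, 0.017]
force: [0.5, 0.5, 1.6]
opening: 0.0654
gripper_force: 0.0
```

Request:
play_rows --deltas '[12,-32,0,0,93,12,-32,0,0,93,12,-32,0,0,93,12,-32,0,0,93,12,-32,0,0,93,12,-32,0,0,93,12,-32,0,0,93,12,-32,0,0,93,12,-32,0,0,93,5,-20,0,0,93]'

```text
t: 17.88
tool_pos: [0.5777, 0.2313, 0.136]
orientation: [-3.141, -0.002, -0.001]
force: [1.4, -0.9, 0.4]
opening: 0.0929
gripper_force: 0.0
```

Request:
play_rows --deltas '[0,0,0,0,93,0,0,0,0,93,0,0,20,0,93,0,0,30,0,93,0,0,20,0,93,0,0,5,0,93,0,0,0,0,93]' --newtons 18

```text
t: 18.47
tool_pos: [0.5753, 0.2263, 0.0588]
orientation: [3.14, -0.002, -0.007]
force: [-1.0, 0.2, -0.0]
opening: 0.093
gripper_force: 0.0
```

Request:
play_rows --deltas '[2,-1,10,0,93,0,0,8,0,93,0,0,0,0,93,0,0,0,0,50,0,0,0,0,50,0,0,0,0,50,0,0,0,0,50,0,0,0,0,50,0,0,0,0,50,0,0,0,0,50]'

```text
t: 19.3
tool_pos: [0.5794, 0.2291, 0.0433]
orientation: [-3.141, 0.0, -0.001]
force: [-0.1, -0.2, 2.5]
opening: 0.0629
gripper_force: 18.0
```

Request:
play_rows --deltas '[0,0,-5,0,50,0,0,-15,0,50,0,0,-25,0,50,0,0,-25,0,50,0,0,-15,0,50,-2,12,-2,0,50,-5,30,0,0,50,-5,35,0,0,50,-5,35,0,0,50,-5,35,0,0,50]'

```text
t: 20.13
tool_pos: [0.5554, 0.0799, 0.1282]
orientation: [3.141, 0.001, -0.004]
force: [-0.4, 0.6, -1.0]
opening: 0.0622
gripper_force: 18.0
```

Request:
play_rows --deltas '[-5,35,0,0,50,-3,22,0,0,50,-1,10,0,0,50,0,0,0,0,50,0,0,0,0,50,0,0,0,0,50]'

```text
t: 20.63
tool_pos: [0.548, 0.0159, 0.1294]
orientation: [-3.141, -0.001, 0.001]
force: [0.2, 0.7, -2.2]
opening: 0.0626
gripper_force: 18.0
```

Over the grinder; lower to about 4 mm above home.

Request:
play_rows --deltas '[0,1,10,0,50,0,0,15,0,50,0,0,12,0,50,0,0,6,0,50,0,0,0,0,50,0,0,0,0,50]'

```text
t: 21.13
tool_pos: [0.5477, 0.0144, 0.0862]
orientation: [-3.141, -0.001, 0.002]
force: [-0.7, -1.0, -1.5]
opening: 0.0628
gripper_force: 18.0
```

Request:
play_rows --deltas '[0,0,2,0,50,0,0,1.5,0,50,0,0,0,0,50,0,0,0,0,50]'

```text
t: 21.47
tool_pos: [0.5483, 0.0139, 0.0837]
orientation: [3.142, -0.0, 0.001]
force: [-0.3, 0.1, -2.3]
opening: 0.0621
gripper_force: 18.0
```

Request:
play_rows --deltas '[0,0,1.5,0,50,0,0,1,0,50,0,0,0,0,50,0,0,0,0,50]'

```text
t: 21.8
tool_pos: [0.5484, 0.0139, 0.0812]
orientation: [3.142, -0.0, 0.001]
force: [-0.7, -0.3, 1.8]
opening: 0.0622
gripper_force: 18.0
```

Request:
play_rows --deltas '[0,0,0,0,93,0,0,0,0,93,0,0,0,0,93,0,0,0,0,93,0,0,0,0,93,0,0,-10,0,93,0,0,-25,0,93,0,0,-25,0,93,0,0,0,0,93,0,0,0,0,93]'

```text
t: 22.63
tool_pos: [0.5499, 0.0138, 0.1438]
orientation: [3.141, 0.0, 0.008]
force: [-0.4, 0.6, -0.6]
opening: 0.0925
gripper_force: 0.0
```

Request:
play_rows --deltas '[-10,0,0,0,93,-30,-2,0,0,93,-30,-2,0,0,93,-30,-2,0,0,93,-10,0,0,0,93,0,0,0,0,93,0,0,20,0,93,0,0,30,0,93,0,0,30,0,93,0,0,15,0,93]'

```text
t: 23.47
tool_pos: [0.4365, 0.02, 0.0422]
orientation: [-3.141, 0.0, 0.006]
force: [-0.6, -0.1, -0.2]
opening: 0.0931
gripper_force: 0.0
```

Request:
play_rows --deltas '[0,0,0,0,93,0,0,0,0,93]' --newtons 12

```text
t: 23.63
tool_pos: [0.4375, 0.02, 0.045]
orientation: [-3.141, 0.0, 0.004]
force: [-0.3, -0.2, 1.1]
opening: 0.093
gripper_force: 0.0
```

```bash
python3 - <<'E'
from h import *
c=robot.read_camera("top");s=robot.read_camera("scene")
a=np.array(c["pixels"])[150:270,160:320];b=np.array(s["pixels"])[150:270,170:330]
cv2.imwrite("pics/l3.png",cv2.resize(np.vstack([a,b]),None,fx=2.5,fy=2.5,interpolation=cv2.INTER_CUBIC))
E
```

```text
(no output)
```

View pics/l3.png

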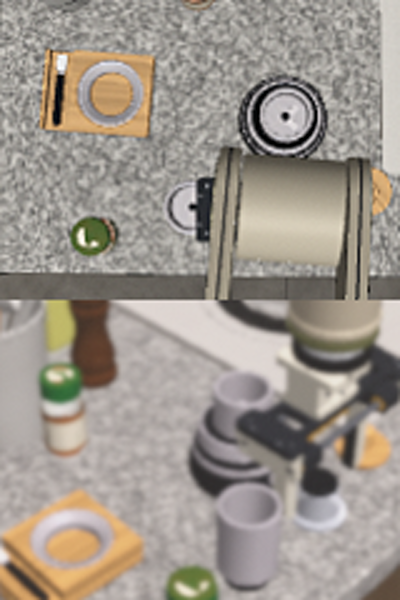

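The short cup sits centred in the grinder at (285,116) in the top half. The empty well is at (110,93), and the gripper straddles the lid at (320,500) in the lower half. Continue with the lid.

Request:
play_rows --deltas '[0,0,8,0,93,0,0,8,0,93,0,0,0,0,93,0,0,0,0,35,0,0,0,0,35,0,0,0,0,35,0,0,0,0,35,0,0,0,0,35,0,0,0,0,35,0,0,0,0,35]'

```text
t: 24.57
tool_pos: [0.4382, 0.02, 0.03]
orientation: [3.142, -0.0, 0.0]
force: [0.9, 0.2, 0.3]
opening: 0.0508
gripper_force: 0.0
```

Request:
play_rows --deltas '[0,0,0,0,35,0,0,0,0,35,0,0,0,0,35]'

```text
t: 24.82
tool_pos: [0.4382, 0.02, 0.0299]
orientation: [-3.142, 0.0, -0.0]
force: [0.3, 0.7, 0.7]
opening: 0.045
gripper_force: 12.0
```

```bash
python3 - <<'E'
from h import *
c=robot.read_camera("top")
print(ray(c,[[(110+.5)/2.5-.5+160,(92.5+.5)/2.5-.5+150]],.029))
E
```

```text
[[0.57911715 0.22841386 0.029     ]]
```

Request:
play_rows --deltas '[0,0,-5,0,35,0,0,-20,0,35,0,0,-35,0,35,0,0,-35,0,35,0,0,-30,0,35,0,0,-10,0,35,10,0,0,0,35,30,2,0,0,35,30,2,0,0,35,30,2,0,0,35]'

```text
t: 25.7
tool_pos: [0.5389, 0.0139, 0.164]
orientation: [-3.142, -0.0, 0.001]
force: [-0.5, 0.1, -0.4]
opening: 0.045
gripper_force: 11.9
```

Request:
play_rows --deltas '[10,0,0,0,35,0,0,0,0,35,0,0,0,0,35,0,0,10,0,35,0,0,10,0,35,0,0,5,0,35,0,0,3,0,35,0,0,0,0,35,0,0,0,0,35]'

```text
t: 26.45
tool_pos: [0.5478, 0.014, 0.1366]
orientation: [-3.142, 0.0, 0.001]
force: [-0.3, -0.1, -0.1]
opening: 0.0444
gripper_force: 11.9
```

Request:
play_rows --deltas '[0,0,3,0,35,0,0,2,0,35,0,0,1,0,35,0,0,0,0,35,0,0,0,0,35]'

```text
t: 26.87
tool_pos: [0.5482, 0.014, 0.1309]
orientation: [3.142, 0.0, 0.0]
force: [0.3, 1.1, -0.9]
opening: 0.0448
gripper_force: 11.9
```

Request:
play_rows --deltas '[0,0,1,0,35,0,0,0.5,0,35,0,0,0,0,35,0,0,0,0,35]'

```text
t: 27.2
tool_pos: [0.5484, 0.0139, 0.1298]
orientation: [3.142, -0.0, 0.001]
force: [-1.4, -0.2, 3.4]
opening: 0.0446
gripper_force: 12.1
```

Contact at the home height. Release, rise, and go to the tall cup.

Request:
play_rows --deltas '[0,0,0,0,93,0,0,0,0,93,0,0,0,0,93,0,0,0,0,93,0,0,0,0,93,0,0,0,0,93,0,0,0,0,93,0,0,-10,0,93,0,0,-25,0,93,0,0,-20,0,93]'

```text
t: 28.03
tool_pos: [0.5477, 0.014, 0.1855]
orientation: [-3.142, 0.0, 0.002]
force: [1.3, -0.4, -0.7]
opening: 0.0927
gripper_force: 0.0
```

Request:
play_rows --deltas '[0,0,0,0,93,-10,-10,0,0,93,-22,-22,0,0,93,-22,-23,0,0,93,-22,-23,0,0,93,-22,-23,0,0,93,-10,-10,0,0,93,0,0,0,0,93,0,0,20,0,93,0,0,30,0,93]'

```text
t: 28.87
tool_pos: [0.4437, 0.125, 0.1376]
orientation: [-3.141, -0.001, -0.013]
force: [0.7, 0.2, -0.2]
opening: 0.0931
gripper_force: 0.0
```

Request:
play_rows --deltas '[0,0,30,0,93,0,0,30,0,93,0,0,20,0,93,0,0,5,0,93,0,0,0,0,93]' --newtons 18

```text
t: 29.28
tool_pos: [0.4393, 0.124, 0.0478]
orientation: [3.141, -0.001, -0.005]
force: [-0.4, -0.2, -0.1]
opening: 0.093
gripper_force: 0.0
```

Request:
play_rows --deltas '[0,0,3,0,93,0,0,0,0,93,0,0,0,0,50,0,0,0,0,50,0,0,0,0,50,0,0,0,0,50,0,0,0,0,50,0,0,0,0,50,0,0,0,0,50,0,0,0,0,50]'

```text
t: 30.12
tool_pos: [0.4403, 0.125, 0.0466]
orientation: [-3.142, -0.0, -0.001]
force: [-1.3, 0.6, 4.5]
opening: 0.0623
gripper_force: 18.0
```

Request:
play_rows --deltas '[0,0,-5,0,50,0,0,-20,0,50,0,0,-30,0,50,0,0,-15,0,50,13,-10,0,0,50,28,-21,0,0,50,28,-21,0,0,50,28,-21,0,0,50,28,-21,0,0,50,13,-10,0,0,50]'

```text
t: 30.95
tool_pos: [0.5802, 0.2311, 0.1158]
orientation: [-3.141, -0.001, -0.001]
force: [2.0, -0.5, -1.9]
opening: 0.0622
gripper_force: 18.0
```

Request:
play_rows --deltas '[0,0,0,0,50,0,0,0,0,50,0,0,10,0,50,0,0,15,0,50,0,0,15,0,50,0,0,7,0,50,0,0,0,0,50,0,0,0,0,50]'

```text
t: 31.62
tool_pos: [0.5773, 0.2284, 0.0689]
orientation: [3.141, -0.001, -0.002]
force: [-0.5, 0.4, -1.4]
opening: 0.0621
gripper_force: 18.0
```

Request:
play_rows --deltas '[0.5,0,4,0,50,0,0,2,0,50,0,0,1,0,50,0,0,0,0,50,0,0,0,0,50]'

```text
t: 32.03
tool_pos: [0.5785, 0.229, 0.0623]
orientation: [3.142, 0.0, -0.0]
force: [-0.0, 0.1, -0.8]
opening: 0.0623
gripper_force: 18.0
```

Request:
play_rows --deltas '[0,0,1,0,50,0,0,0,0,50,0,0,0,0,50]'

```text
t: 32.28
tool_pos: [0.5786, 0.229, 0.0613]
orientation: [-3.142, 0.0, 0.0]
force: [0.5, -0.3, -2.0]
opening: 0.0621
gripper_force: 18.0
```

Request:
play_rows --deltas '[0,0,0.5,0,50,0,0,0,0,93,0,0,0,0,93,0,0,0,0,93,0,0,0,0,93,0,0,0,0,93,0,0,-10,0,93,0,0,-35,0,93,0,0,-40,0,93,0,0,-35,0,60]'

```text
t: 33.12
tool_pos: [0.5784, 0.2289, 0.1832]
orientation: [-3.142, -0.0, 0.0]
force: [0.6, -0.2, 0.8]
opening: 0.0899
gripper_force: 0.0
```

Request:
play_rows --deltas '[-10,10,0,0,60,-20,30,0,0,60,-25,32,0,0,60,-25,32,0,0,50,-20,32,0,0,50,-10,35,0,0,50,-8,35,0,0,50,0,35,0,0,50,0,35,0,0,50,0,30,0,0,50]'

```text
t: 33.95
tool_pos: [0.4605, -0.0792, 0.1821]
orientation: [3.141, -0.001, 0.003]
force: [0.1, 0.1, -0.1]
opening: 0.05
gripper_force: 0.0
```

Request:
play_rows --deltas '[0,12,0,0,50,0,0,0,0,50,0,0,20,0,50,0,0,30,0,50,0,0,30,0,50,0,0,30,0,50,0,0,10,0,50,0,0,0,0,50,0,0,0,0,50]' --newtons 12

```text
t: 34.7
tool_pos: [0.4609, -0.0883, 0.0616]
orientation: [-3.141, -0.001, 0.0]
force: [-0.1, -0.3, 0.7]
opening: 0.0502
gripper_force: 0.0
```

Request:
play_rows --deltas '[0,2,15,0,50,0,0,13,0,50,0,0,6,0,50,0,0,0,0,50,0,0,0,0,50]'

```text
t: 35.12
tool_pos: [0.4616, -0.0911, 0.0282]
orientation: [3.141, 0.0, 0.002]
force: [0.5, 0.0, -0.0]
opening: 0.0499
gripper_force: 0.0
```

```bash
python3 - <<'E'
from h import *
c=robot.read_camera("top");s=robot.read_camera("scene")
a=np.array(c["pixels"])[150:270,160:320];b=np.array(s["pixels"])[150:270,170:330]
cv2.imwrite("pics/l4.png",cv2.resize(np.vstack([a,b]),None,fx=2.5,fy=2.5,interpolation=cv2.INTER_CUBIC))
E
```

```text
(no output)
```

View pics/l4.png

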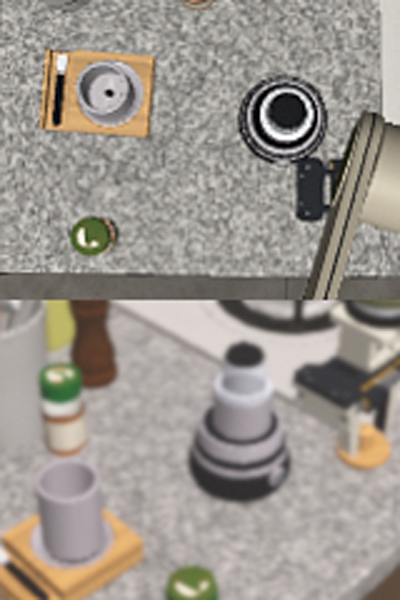

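The tall cup stands upright in the stand at (68,510), and the lid is home on the short cup at (242,370). The gripper is at the cap at (362,445).

Request:
play_rows --deltas '[-1,-1,0,0,50,0,0,0,0,10,0,0,0,0,10,0,0,0,0,10,0,0,0,0,10,0,0,0,0,10,0,0,0,0,10,0,0,0,0,10]'

```text
t: 35.88
tool_pos: [0.4597, -0.09, 0.0268]
orientation: [-3.142, 0.0, 0.0]
force: [0.0, 0.6, 1.1]
opening: 0.0215
gripper_force: 12.0
```

Request:
play_rows --deltas '[0,0,-5,0,10,0,0,-20,0,10,0,0,-35,0,10,0,0,-40,0,10,0,0,-40,0,10,0,-10,-15,0,10,0,-30,0,0,10,0,-35,0,0,10,0,-35,0,0,10,8,-35,0,0,10]'

```text
t: 36.72
tool_pos: [0.4668, 0.0562, 0.1824]
orientation: [3.142, -0.002, 0.0]
force: [-0.0, -0.4, -0.6]
opening: 0.0214
gripper_force: 12.0
```

Request:
play_rows --deltas '[10,-35,0,0,10,20,-32,0,0,10,25,-32,0,0,10,25,-32,0,0,10,20,-30,0,0,10,9,-11,0,0,10,0,0,0,0,10,0,0,0,0,10]'

```text
t: 37.38
tool_pos: [0.5764, 0.2274, 0.1813]
orientation: [3.141, 0.002, -0.002]
force: [-0.2, 0.1, -0.6]
opening: 0.0214
gripper_force: 12.0
```

Request:
play_rows --deltas '[1,-1,15,0,10,0,0,20,0,10,0,0,12,0,10,0,0,4,0,10,0,0,0,0,10,0,0,0,0,10]'

```text
t: 37.88
tool_pos: [0.5776, 0.2274, 0.1314]
orientation: [3.142, -0.001, 0.0]
force: [1.0, -0.3, -0.2]
opening: 0.0214
gripper_force: 12.0
```

Request:
play_rows --deltas '[0,0,3,0,10,0,0,2,0,10,0,0,0,0,10,0,0,0,0,10]'

```text
t: 38.22
tool_pos: [0.5778, 0.2281, 0.1263]
orientation: [-3.141, -0.0, -0.001]
force: [-0.5, -0.0, -0.2]
opening: 0.0214
gripper_force: 12.0
```

Request:
play_rows --deltas '[0,0,2,0,10,0,0,1,0,10,0,0,0,0,10,0,0,0,0,10]'

```text
t: 38.55
tool_pos: [0.5776, 0.2282, 0.1229]
orientation: [-3.141, -0.0, 0.0]
force: [0.3, 1.3, 1.6]
opening: 0.0216
gripper_force: 12.0
```

Request:
play_rows --deltas '[0,0,0.5,0,10,0,0,0,0,10,0,0,0,0,10]'

```text
t: 38.8
tool_pos: [0.5778, 0.2282, 0.1228]
orientation: [-3.141, -0.0, -0.001]
force: [-1.3, 1.8, 4.4]
opening: 0.0217
gripper_force: 12.0
```

Home contact. Release, rise, withdraw and check.

Request:
play_rows --deltas '[0,0,0,0,60,0,0,0,0,60,0,0,0,0,60,0,0,0,0,60,0,0,0,0,60,0,0,0,0,60,0,0,-10,0,60,0,0,-30,0,60,0,0,-35,0,60,0,0,-25,0,60]'

```text
t: 39.63
tool_pos: [0.5781, 0.2281, 0.2259]
orientation: [-3.141, 0.0, -0.003]
force: [0.8, 0.1, 0.9]
opening: 0.0601
gripper_force: 0.0
```

Request:
play_rows --deltas '[-15,20,0,0,60,-15,30,0,0,60,-15,30,0,0,60,-15,30,0,0,60,-15,30,0,0,60,-15,30,0,0,60,-15,30,0,0,60,-10,30,0,0,60,0,35,0,0,60,0,35,0,0,60]'

```text
t: 40.47
tool_pos: [0.4622, -0.0733, 0.2237]
orientation: [3.141, 0.001, 0.003]
force: [1.0, -1.2, 0.6]
opening: 0.0599
gripper_force: 0.0
```

Request:
play_rows --deltas '[0,35,0,0,60,0,35,0,0,60,0,35,0,0,60,0,25,0,0,60,0,0,0,0,60,0,0,0,0,60,0,0,0,0,60]'

```text
t: 41.05
tool_pos: [0.4627, -0.2016, 0.2228]
orientation: [-3.141, 0.001, -0.001]
force: [0.5, 0.3, -0.0]
opening: 0.0601
gripper_force: 0.0
```

```bash
python3 - <<'E'
from h import *
c=robot.read_camera("top");s=robot.read_camera("scene")
a=np.array(c["pixels"])[110:270,150:360];b=np.array(s["pixels"])[140:300,160:370]
out=[]
def circ(im,cam,x,y,z,r,off):
    t=np.linspace(0,2*np.pi,60);P=np.c_[x+r*np.cos(t),y+r*np.sin(t),0*t+z]
    cv2.polylines(im,[np.round(((proj(cam,P)-off+.5)*2.5-.5)*16).astype(int)],True,(0,0,255),1,cv2.LINE_AA,4)
for im,cam,o in((a,c,(150,110)),(b,s,(160,140))):
    im=cv2.resize(im,None,fx=2.5,fy=2.5,interpolation=cv2.INTER_CUBIC);o=np.array(o)
    for z,r in((.16,.0215),(.12,.0305)):circ(im,cam,.5485,.0142,z,r,o)
    for z,r in((.142,.011),(.118,.0305)):circ(im,cam,.5785,.2285,z,r,o)
    for x,y in((.7076,.1219),(.405,.2344),(.3982,-.1902)):circ(im,cam,x,y,.106,.02,o)
    out.append(im)
im=np.vstack(out);cv2.imwrite("pics/fin.png",cv2.resize(im,None,fx=.75,fy=.75))
E
```

```text
(no output)
```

View pics/fin.png

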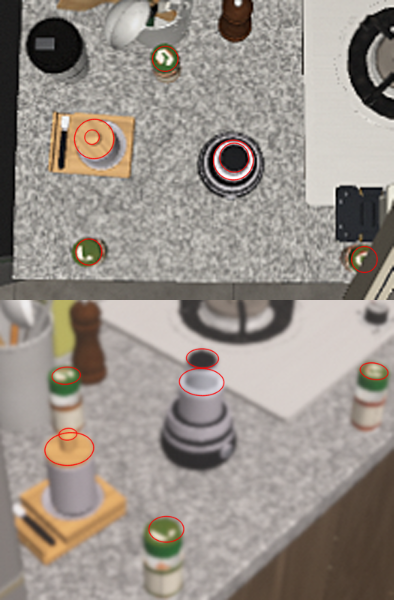

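In both views the lid (233,158), the cap (95,138) and the three jars match their predicted home circles, upright and unmoved. Handing in.

```bash
python3 -c "
from plant import robot
print(robot.close_job())"
```

```text
the job is handed in; nothing more can be done
None
```

The changeover is done and handed in at about 41 s: the short cup is on the grinder under the clear lid, the tall cup is in the stand under the storage cap, and the last camera check showed everything upright and home with the three jars unmoved.

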